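# Bring the mark under a petri dish into the camera's view with the tilting mirror

## Robot

A 7-joint arm with a two-finger parallel gripper is mounted at the origin on the work surface; the furniture and walls round the work are solid. World frame = base frame: x ahead of the robot, y to its left, z up, the work surface at z = 0. Lengths are in m, angles in rad, forces in N, time in s.
With the tool pointing down it reaches from about 0.4 to 0.875 m from the base axis. Payload 6.5 kg.
Tool frame: the origin (TCP) lies between the finger pads; the fingertips stand 8 mm ahead of it and the grasp point (between the pads) lies 11 mm behind it; z points along the fingers, y is the line along which they close (so a half turn about z gives the same grasp; the last joint's range is limited). The gripper opens to 85 mm and grips with 20 to 120 N. Pads are 22 mm wide; open, the fingers measure 114 mm over their backs; the gripper's body (76 mm by 85 mm) begins 54 mm behind the grasp point. The pads swing forward as they close: fully open they stand 13 mm farther back than shut.
Start: joints at [-1.289, 0.536, -0.004, 1.538, 0.003, 1.067, -0.071], TCP at [0.222, 0.611, 0.239] pointing down, gripper open.
Joint ranges: [-2.7, 2.7], [-0.37, 2.16], [-1.27, 1.26], [0.24, 2.4], [-1.31, 4.45], [0.19, 1.91], [-2.76, 2.76]. Speed limits (rad/s): [2.39, 2.39, 3.14, 3.14, 3.14, 3.14, 3.14].

## Interface

Orientations are given as [roll, pitch, yaw] about the fixed x, y, z axes, in that order (R = Rz(yaw) Ry(pitch) Rx(roll)).
In Python, from plant import env gives the robot as it stands.
- The arm moves only by the tool arm_command, never from a script. Its argument "commands" is a list of rows, each a list of 3 entries, a list of its own where there are three numbers: the shift along the tool's x, y, z in mm, then the turn, a rotation vector about the tool's x, y, z in rad, then the opening, from -1 (shut) to 1 (fully open), so that 0 is half open. A call has exactly 8 rows; each row is the pose to reach, as a shift and turn from the pose commanded when the call began, along the tool's axes at that moment; what a row does not reach only later rows make up. A row lasts 1/12 s, in which the tool goes at most 41.7 mm and 7.16 degrees, less where a joint would pass 70% of its speed; a pose out of reach is approached as far as the arm can. A call with a gripper value outside its range is refused whole. The fingers move at their own pace and stop on an object; "squeeze" is the grip in N (left out, the last holds). Time passes only in rows, so rows that repeat a pose let the fingers close, or fill a call up. It gives the time, the measured TCP pose, the force, the opening and the grip force at its end, in the units of the state.
- env.sense(): the state, without advancing time (a new reading comes with each control period).
- env.grab_frame(name): name is "scene" or "top" or "wrist"; returns a dict with "pixels" (400x640x3 uint8, red, green, blue), "depth" (400x640 float32, m along the optical axis (not along the pixel's ray), 0 where there is no reading), "fx", "fy", "cx", "cy" (pixels), "eye" and "rotation" of the camera in the world. Camera axes: x right, y down, z forward; pixel columns grow to the right and rows downward; lengths in m; the calibration is good to about 2 mm. A picture is of the moment at which its call begins.
- env.sign_off(): hands the job in; it is judged then, once.
Trained networks look in a picture, given as the dict that the camera call returned (one of the last four; its "shot" number tells which), for a name from the list of things; names that differ only in an ending like _2 or _b are one class to them, and where a whole thing is asked for, a point or a joint stands for the part that bears it (a point fixed in the world has none). Each returns a list of dicts, best first, with "conf" (0 to 1); they miss things now and then, are a little off and sometimes report something else, mostly with a low value. They report only what shows in the picture. A call takes as long as a camera call.
- env.find_in(picture, label): "uv" ([column, row] in pixels, amid what is visible of it).
The state is a dict: "t": time; "qpos": joint angles; "joint_vel": joint speeds; "effort": joint torques, N m; "ee_pos": TCP position; "tcp_rot": TCP orientation; "force": force on the tool from outside, world axes, zero at the start; "ft_torque": the same for the moment, N m; "width": finger opening in m; "gripper_force": force on a finger pad.
Only numpy, scipy, OpenCV 4.12 (cv2) and the standard library are available. Lean on these libraries where they do the work, as an engineer would, in place of code of your own. Each camera call takes 0.05 s, during which the arm holds its last target. There are 200 camera calls.

## Task

Start the camera's control unit by pressing its three spring keys down one at a time, first the big round power key, then the long lamp key, then the small round picture key. Then swing the lever of the dish viewer to tilt the mirror under the window until the camera, looking into the mirror, sees the cross drawn on the underside of the petri dish in the middle of the mirror. A spring lays the mirror flat when it is let go, so keep hold of the lever and finish while holding the mirror still at that angle; leave the camera arm, the dish and the things round about as they are.

Things in the scene. Friction and masses are not known exactly. Their poses are not given: they have to be found in the camera images.
- viewer: Dish viewer, a fixed grey stand 130 x 130 mm and 150 mm high: base plate, two upright cheeks (outer faces at x = -61 and +61 mm) and on top an aluminium shelf 124 x 112 mm with a 76 mm round window. Origin: centre of its underside, z up. Its x axis is parallel to the mirror's hinge; the lever stands on its -x side, which looks roughly to the robot; the camera arm reaches out along its +y axis. The hinge axis runs along x at z = 80 mm, y = 0.
- mirror_tilt (a joint): Tilt of the mirror (88 x 86 mm of glass in a black frame) below the window, rad: 0 = flat with its face up (where the spring lays it), growing as the face turns towards the camera (viewer's +y side), stop at 1.05. The hinge axis lies in the mirror's face, across its middle. Return spring: torque 0.075 N m at 0, 0.3 N m more per rad (about 2.5 N at the lever's grip at 0.6 rad).
- mirror_mid (a point): Middle of the mirror's face, on the hinge axis, 80 mm above the work surface. Its frame turns with the mirror: z is the normal of the reflecting face. The cross appears in the middle of the mirror when this normal halves the angle between the line from here to the cross and the line from here to the lens.
- mirror: The mirror with its lever, one piece turning about the hinge. Origin: middle of the mirror's face. The lever is an 8 mm steel axle out of the viewer's -x side, a 7 mm rod 105 mm long at right angles to it, and at the rod's end a black crosswise grip. In the viewer's y-z plane the rod leans (tilt - 0.60 rad) from upright towards +y: away from the camera at tilt 0, upright at 0.60. It moves freely through its whole swing and can be pinched or just pushed towards the camera.
- lever_grip (a point): Centre of the lever's grip: a cylinder of 17 mm diameter, 24 mm long, lying along the viewer's x (flat ends 24 mm apart face -x and +x), 105 mm from the hinge axis, at x = -106 mm in the viewer's frame, 167 to 185 mm above the work surface; 33 mm are free between it and the viewer's cheek. In the viewer's frame it lies at y = 105 sin(tilt - 0.60) mm, z = 80 + 105 cos(tilt - 0.60) mm.
- camera_arm (a joint): Angle of the clamped camera arm above level, rad, 0 to 0.7 (differs between starts; stiff, leave it). The arm turns about the mirror's own hinge axis, so the lens always looks straight at the middle of the mirror.
- lens (a point): Front of the lens of the small white camera (34 x 44 x 30 mm) at the end of the camera arm, 200 mm from the middle of the mirror; the arm itself is a flat aluminium bar behind the viewer's +x cheek.
- dish: Glass petri dish with lid, 91 mm across, 15 mm high, loose, resting in a low ring on the viewer's shelf with its underside 150 mm above the work surface. Origin: centre of its underside.
- cross (a point): Centre of the black cross (22 mm) drawn on the underside of the dish, at its middle, straight above the middle of the mirror (70 mm above it), seen from below through the window.
- dish_seat (a point): Centre of the dish's seat on the shelf, 150 mm above the work surface.
- control_unit: White control unit, fixed on the work surface, 72 x 128 mm, 30 mm high, three grey keys in a row along its y axis, 36 mm apart, standing 8 mm proud. Origin: centre of its underside, z up. Keep clear of the solid surroundings: high cartons beyond x 0.47 m at y below -0.27, a burette stand 0.63 m high at about x 0.28, y 0.29, a kettle 0.24 m high at x 0.76, y -0.01.
- power_key (a joint): Travel of the power key, m: 0 up, 0.005 fully down. Starts to move at 1.5 N, fully down at 4.5 N, springs back. A press counts from 0.0035 with the other keys up.
- lamp_key (a joint): Travel of the lamp key; same spring and travel.
- picture_key (a joint): Travel of the picture key; same spring and travel.
- power_key_top (a point): Centre of the top of the power key: big and round, 26 mm across, at the unit's +y end (left as seen from the robot); 38 mm above the work surface.
- lamp_key_top (a point): Centre of the top of the lamp key: the long bar key in the middle, 34 mm (along the unit's x) by 14 mm; same height.
- picture_key_top (a point): Centre of the top of the picture key: small and round, 16 mm across, at the unit's -y end (right); same height.
- vial: Bystander: screw-cap sample vial, 27 mm across, 60 mm high, upright left of the viewer, near the camera. Origin: centre of its underside.
- small_beaker: Bystander: small glass beaker, 54 mm across, 67 mm high, behind and to the right of the control unit. Origin: centre of its underside.
- small_dish: Bystander: small petri dish, 60 mm across, 15 mm high, lying left of the viewer. Origin: centre of its underside.
- pen: Bystander: marker pen lying on the surface left of the small petri dish, 135 mm long, 17 mm thick. Origin: middle of its underside.

How it is judged:
By the outcome, as a careful person would: the job done as asked, in the order asked, and still so for the second after the job is handed in, while the arm keeps its last pose, push and grip.
It also fails if it takes over 58 s, if anything falls off the work surface, if the arm or the gripper's body presses on something with over 40 N, if the wrist force passes 120 N, or if a joint passes its speed limit or range.

## Working session

There is one attempt and no reset: what is moved stays moved. The work goes in short steps, Python scripts to look and compute and a tool call to move; the robot and the scene stay as the last step left them, time stands still between calls to the robot, and variables do not carry over. Pictures are saved under pics/ and viewed, at most 10 in all, crops included, and the job is handed in when it is done.

Besides the shell and the picture viewer there is one more tool, called after "Request:" as a command line: name --argument value ..., lists and objects as JSON in quotes. arm_command: Moves the arm, as the interface text tells. Its arguments: {"type":"object","properties":{"commands":{"type":"array"},"squeeze":{"type":"number"}},"required":["commands"]}

```bash
mkdir -p pics; cat > h.py <<'E'
import numpy as np, cv2
from plant import env
from scipy.spatial.transform import Rotation as R
def world(f,uv,z=None):
    u,v=uv; d=np.array([(u-f["cx"])/f["fx"],(v-f["cy"])/f["fy"],1.0])
    Rm=np.array(f["rotation"]);e=np.array(f["eye"]); 
    r=Rm@d
    if z is not None: return e+r*(z-e[2])/r[2]
    p=f["depth"][int(v)-1:int(v)+2,int(u)-1:int(u)+2]; p=p[p>0]
    return e+r*np.median(p) if p.size else None
def cloud(f):
    v,u=np.mgrid[0:400,0:640]; d=f["depth"]
    c=np.stack([(u-f["cx"])/f["fx"]*d,(v-f["cy"])/f["fy"]*d,d],-1)
    return c@np.array(f["rotation"]).T+np.array(f["eye"])
def save(f,n): cv2.imwrite(f"pics/{n}.png",f["pixels"][...,::-1])
E
python3 - <<'E'
from h import *
np.set_printoptions(precision=4,suppress=True)
s=env.sense(); print(s["t"],s["ee_pos"],s["tcp_rot"],s["width"],s["force"])
for n in("scene","top"):
    f=env.grab_frame(n); save(f,n+"0"); print(n,f["eye"],f["fx"]); np.save(n+"_c.npy",cloud(f))
    for l in["viewer","lever_grip","lens","dish","cross","control_unit","power_key_top","lamp_key_top","picture_key_top","vial","small_beaker","mirror_mid"]:
        r=env.find_in(f,l)
        for q in r[:1]: print(l,round(q["conf"],2),q["uv"],world(f,q["uv"]))
E
```

```text
0.0 [0.2214 0.6105 0.2384] [-3.1398  0.0001  2.7939] 0.08537445795058426 [ 0.6706 -0.4354 -0.4949]
scene [0.8172 0.6767 1.1715] 432.78679900325227Traceback (most recent call last):
  File "<stdin>", line 5, in <module>
  File "h.py", line 14, in cloud
    return c@np.array(f["rotation"]).T+np.array(f["eye"])
           ~~~~~~~~~~~~~~~~~~~~~~~~~~~^~~~~~~~~~~~~~~~~~~
ValueError: operands could not be broadcast together with shapes (400,640) (3,)
```

```bash
sed -i 's/np.array(f\["rotation"\])/R.from_euler("xyz",f["rotation"]).as_matrix()/' h.py
python3 - <<'E'
from h import *
np.set_printoptions(precision=4,suppress=True)
for n in("scene","top"):
    f=env.grab_frame(n); save(f,n+"0"); print(n,f["eye"],f["rotation"],f["fx"]); np.save(n+"_c.npy",cloud(f))
    for l in["viewer","lever_grip","lens","dish","cross","control_unit","power_key_top","lamp_key_top","picture_key_top","vial","small_beaker","mirror_mid"]:
        r=env.find_in(f,l)
        for q in r[:1]: print(l,round(q["conf"],2),q["uv"],world(f,q["uv"]))
E
```

```text
scene [0.8172 0.6767 1.1715] [-2.5773  0.0104  2.7051] 432.78679900325227
viewer 0.86 [321.0, 234.5] [0.5709 0.1343 0.0203]
lever_grip 0.77 [329.3, 225.5] [0.5496 0.1459 0.0789]
lens 0.92 [336.0, 281.4] [0.5916 0.2788 0.0001]
dish 0.64 [310.2, 207.5] [0.5932 0.1152 0.1643]
cross 0.73 [299.6, 184.7] [ 0.5592 -0.0502  0.0313]
control_unit 0.71 [351.7, 270.5] [0.5396 0.2736 0.0152]
power_key_top 0.53 [295.8, 179.6] [ 0.564  -0.0686  0.0386]
lamp_key_top 0.68 [310.1, 208.3] [0.595  0.1186 0.1665]
vial 0.21 [321.0, 235.0] [0.5707 0.134  0.0165]
small_beaker 0.6 [247.0, 153.9] [ 0.6666 -0.2484  0.0194]
mirror_mid 0.85 [324.4, 227.8] [0.566  0.1478 0.0812]
top [0.4113 0.0609 1.2921] [-3.0236 -0.0019 -1.597 ] 510.0991689973543
viewer 0.84 [277.8, 208.8] [0.5409 0.1375 0.1493]
lever_grip 0.61 [304.7, 235.9] [0.4792 0.0786 0.1331]
lens 0.85 [198.7, 178.6] [0.6215 0.3245 0.1098]
dish 0.58 [283.1, 187.3] [0.5873 0.1239 0.1639]
cross 0.74 [291.9, 188.3] [0.5843 0.1042 0.1656]
control_unit 0.98 [374.3, 204.7] [ 0.5579 -0.0945  0.0348]
lamp_key_top 0.47 [375.2, 204.0] [ 0.5595 -0.0966  0.0359]
vial 0.42 [223.8, 187.6] [0.6065 0.2744 0.0599]
small_beaker 0.95 [430.0, 160.8] [ 0.6715 -0.2462  0.0031]
mirror_mid 0.64 [306.5, 232.4] [ 0.4959  0.0759 -0.002 ]
```

View pics/scene0.png

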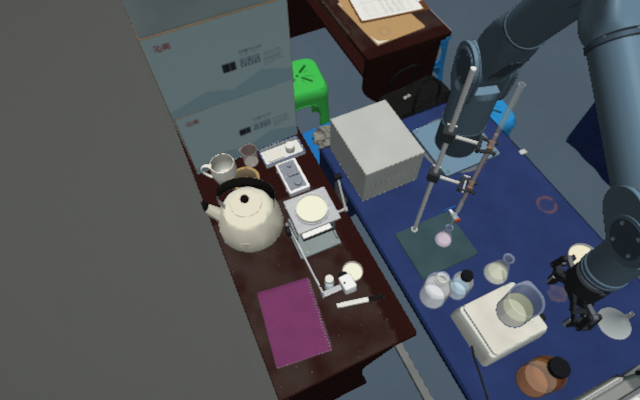

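View pics/top0.png

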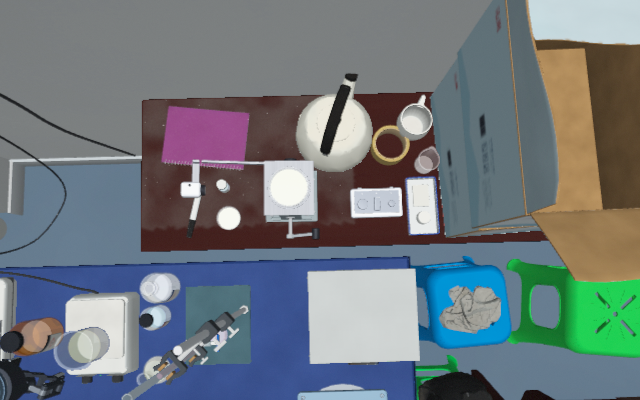

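```bash
python3 - <<'E'
from h import *
np.set_printoptions(precision=4,suppress=True)
T=np.load("top_c.npy"); S=np.load("scene_c.npy")
def box(c,lo,hi): return np.all((c>np.array(lo))&(c<np.array(hi)),-1)
def rect(m,c,name):
    p=c[m][:,:2]; r=cv2.minAreaRect((p*1000).astype(np.float32)); print(name,len(p),r,'medz',np.median(c[m][:,2]),p.mean(0))
m=box(T,[.48,-.2,.025],[.64,0,.034]); rect(m,T,"unit top")
m=box(T,[.48,-.2,.035],[.64,0,.05]); rect(m,T,"keys"); 
k=T[m]; 
n,lab,st,ce=cv2.connectedComponentsWithStats(m.astype(np.uint8))
for i in range(1,n):
    q=T[lab==i]; print(' key',len(q),q.mean(0),(q[:,:2].min(0)+q[:,:2].max(0))/2,np.ptp(q[:,:2],axis=0))
m=box(T,[.48,.03,.142],[.68,.21,.153]); rect(m,T,"shelf")
m=box(T,[.48,.03,.158],[.68,.21,.175]); rect(m,T,"dish"); print(cv2.minEnclosingCircle((T[m][:,:2]*1000).astype(np.float32)))
for nm,C in(("T",T),("S",S)):
    m=box(C,[.5,.26,.09],[.68,.42,.35]); rect(m,C,nm+"cam"); print(C[m].min(0),C[m].max(0))
    m=box(C,[.42,.02,.12],[.51,.2,.22]); rect(m,C,nm+"lev"); print(C[m].min(0),C[m].max(0))
# arm profile
m=box(S,[-.3,-.2,.25],[.5,.9,1.3]); p=S[m]; r=np.hypot(p[:,0],p[:,1]);az=np.degrees(np.arctan2(p[:,1],p[:,0]))
for a in np.arange(0,.8,.08):
    k=(r>a)&(r<a+.08)
    if k.any(): print("r",round(a,2),k.sum(),"z",np.percentile(p[k,2],[1,50,99]),"az",np.percentile(az[k],[5,50,95]))
f=cv2.imread("pics/top0.png"); cv2.imwrite("pics/topc.png",cv2.resize(f[140:260,170:450],None,fx=2.8,fy=2.8,interpolation=cv2.INTER_CUBIC))
E
```

```text
unit top 1153 ((564.7056884765625, -107.86959838867188), (71.9598388671875, 141.8993682861328), 0.28487536311149597) medz 0.029438577334705895 [ 0.5645 -0.1018]
keys 190 ((566.3004760742188, -100.18670654296875), (111.86713409423828, 44.20155715942383), 86.19701385498047) medz 0.03767550401840236 [ 0.5619 -0.0923]
 key 1 [ 0.5898 -0.0798  0.0372] [ 0.5898 -0.0798] [0. 0.]
 key 1 [ 0.586  -0.137   0.0359] [ 0.586 -0.137] [0. 0.]
 key 1 [ 0.5812 -0.1345  0.0351] [ 0.5812 -0.1345] [0. 0.]
 key 2 [ 0.576  -0.0818  0.037 ] [ 0.576  -0.0818] [0.0023 0.0001]
 key 72 [ 0.5617 -0.1003  0.0381] [ 0.5618 -0.1007] [0.0353 0.0143]
 key 75 [ 0.5607 -0.0647  0.0384] [ 0.5613 -0.0648] [0.0228 0.0228]
 key 1 [ 0.5748 -0.0894  0.0353] [ 0.5748 -0.0894] [0. 0.]
 key 2 [ 0.5719 -0.1488  0.0361] [ 0.5719 -0.1488] [0.0025 0.0002]
 key 1 [ 0.5731 -0.154   0.035 ] [ 0.5731 -0.154 ] [0. 0.]
 key 1 [ 0.5709 -0.0444  0.0354] [ 0.5709 -0.0444] [0. 0.]
 key 2 [ 0.5684 -0.0814  0.0374] [ 0.5684 -0.0814] [0.0025 0.0001]
 key 26 [ 0.5609 -0.1372  0.0376] [ 0.5609 -0.138 ] [0.015  0.0155]
 key 1 [ 0.5623 -0.0889  0.
[... 1358 characters left out ...]
1 0.0488 0.1201] [0.4932 0.0969 0.1793]
r 0.0 2056 z [0.2518 0.3317 0.4924] az [-46.6822  19.8439 108.0224]
r 0.08 2282 z [0.2802 0.4754 0.6202] az [ 29.5575  46.6029 111.773 ]
r 0.16 2105 z [0.5193 0.6146 0.6835] az [48.7423 56.533  68.3951]
r 0.24 619 z [0.6547 0.6967 0.7429] az [57.1907 60.9925 67.1283]
r 0.32 4132 z [0.2691 0.7129 0.7764] az [36.8099 60.5972 66.4377]
r 0.4 3555 z [0.2995 0.7104 0.7548] az [38.8074 63.6141 66.8558]
r 0.48 2419 z [0.6071 0.6628 0.7034] az [63.8905 65.068  66.6291]
r 0.56 3050 z [0.2611 0.5849 0.65  ] az [65.3311 65.9098 69.8025]
r 0.64 4107 z [0.2667 0.4565 0.6001] az [66.0521 67.3622 70.3559]
r 0.72 84 z [0.2934 0.307  0.3294] az [69.1506 70.058  70.9908]
```

View pics/topc.png

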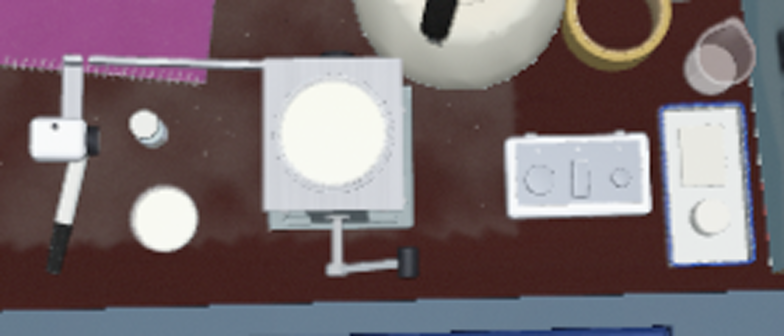

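```bash
python3 - <<'E'
from h import *
np.set_printoptions(precision=4,suppress=True)
T=np.load("top_c.npy"); S=np.load("scene_c.npy")
def box(c,lo,hi): return np.all((c>np.array(lo))&(c<np.array(hi)),-1)
def big(m,C):
    n,l,st,ce=cv2.connectedComponentsWithStats(m.astype(np.uint8)); i=1+np.argmax(st[1:,4]); return C[l==i]
for nm,C in(("T",T),("S",S)):
    p=big(box(C,[.51,.03,.158],[.68,.21,.175]),C); print(nm,"dish",len(p),cv2.minAreaRect((p[:,:2]*1000).astype(np.float32)),p.mean(0))
    p=big(box(C,[.51,.03,.14],[.68,.21,.175]),C); print(nm,"shelf",len(p),cv2.minAreaRect((p[:,:2]*1000).astype(np.float32)))
    p=big(box(C,[.63,.18,.07],[.69,.40,.22]),C); y=p[:,1]
    print(nm,"bar",len(p),p.min(0),p.max(0),"x vs y",np.polyfit(y,p[:,0],1),"z vs y",np.polyfit(y,p[:,2],1))
    for a in np.arange(.18,.38,.02):
        k=(y>a)&(y<a+.02)
        if k.any(): print(round(a,2),k.sum(),p[k].mean(0),p[k,2].max())
    p=big(box(C,[.56,.28,.09],[.63,.38,.25]),C); print(nm,"cambox",len(p),p.min(0),p.max(0),p.mean(0)); 
    top=p[p[:,0]<.625]
    A=np.c_[top[:,:2],np.ones(len(top))]; 
    print(np.round(p[::max(1,len(p)//25)],3).tolist())
    p=big(box(C,[.465,.02,.14],[.496,.11,.2]),C); print(nm,"grip",len(p),p.min(0),p.max(0),p.mean(0))
E
```

```text
T dish 1282 ((588.5275268554688, 111.74969482421875), (87.33977508544922, 90.6673583984375), 88.30059051513672) [0.5885 0.1117 0.1645]
T shelf 2667 ((588.8113403320312, 112.34970092773438), (110.79889678955078, 124.94115447998047), 88.51631927490234)
T bar 184 [0.6545 0.1809 0.0944] [0.6625 0.3138 0.1342] x vs y [0.0165 0.6535] z vs y [0.2156 0.0612]
0.18 26 [0.6568 0.19   0.1028] 0.11175097422812219
0.2 26 [0.6567 0.2102 0.1054] 0.11278461236063397
0.22 29 [0.6573 0.2298 0.1108] 0.11900031015698698
0.24 27 [0.658  0.2499 0.1158] 0.12298349496516336
0.26 26 [0.6577 0.2698 0.1201] 0.12609114723902803
0.28 30 [0.6582 0.2908 0.1222] 0.1295864668089337
0.3 20 [0.6587 0.3062 0.1285] 0.13423804452502774
T cambox 406 [0.5748 0.3042 0.105 ] [0.6299 0.3582 0.1519] [0.5947 0.3317 0.1371]
[[0.629, 0.337, 0.116], [0.625, 0.328, 0.11], [0.621, 0.324, 0.109], [0.609, 0.353, 0.143], [0.606, 0.354, 0.146], [0.606, 0.319, 0.14], [0.604, 0.326, 0.141], [0.601, 0.334, 0.145], [0.599, 0.354, 0.147], [0.6, 0.318, 0.136], [0.597, 0.335, 0.143], [0.594, 0.354, 0.148], [0.595, 0.318, 0.137], [0.592, 0.337, 
[... 1242 characters left out ...]
.1372]
[[0.591, 0.306, 0.134], [0.594, 0.311, 0.135], [0.591, 0.316, 0.136], [0.591, 0.322, 0.142], [0.592, 0.324, 0.142], [0.596, 0.325, 0.143], [0.599, 0.326, 0.142], [0.605, 0.326, 0.141], [0.609, 0.324, 0.134], [0.58, 0.344, 0.147], [0.587, 0.341, 0.143], [0.595, 0.34, 0.143], [0.604, 0.341, 0.148], [0.61, 0.327, 0.114], [0.587, 0.352, 0.148], [0.604, 0.347, 0.147], [0.619, 0.328, 0.112], [0.597, 0.354, 0.15], [0.618, 0.332, 0.114], [0.595, 0.357, 0.148], [0.614, 0.336, 0.111], [0.591, 0.359, 0.142], [0.611, 0.341, 0.113], [0.583, 0.362, 0.134], [0.599, 0.36, 0.14], [0.607, 0.359, 0.14], [0.597, 0.362, 0.128]]
S grip 74 [0.4701 0.0488 0.1418] [0.4932 0.0801 0.1793] [0.4823 0.0617 0.1661]
```

Request:
arm_command --commands '[[[0, 0, -40], [0, 0, 0], 0], [[0, 0, -80], [0, 0, 0], -0.5], [[0, 0, -120], [0, 0, 0], -1], [[0, 0, -160], [0, 0, 0], -1], [[0, 0, -200], [0, 0, 0], -1], [[0, 0, -240], [0, 0, 0], -1], [[0, 0, -270], [0, 0, 0], -1], [[0, 0, -270], [0, 0, 0], -1]]' --squeeze 30

```text
t: 2.02
ee_pos: [0.222, 0.6125, 0.5172]
tcp_rot: [3.13, -0.001, 2.794]
force: [-0.2, -0.9, 1.9]
width: 0.0002
gripper_force: 0.0
```

Request:
arm_command --commands '[[[-41, -7, 0], [0, 0, 0.07], -1], [[-82, -14, 0], [0, 0, 0.14], -1], [[-124, -21, 0], [0, 0, 0.21], -1], [[-165, -28, 0], [0, 0, 0.28], -1], [[-205, -42, 0], [0, 0, 0.35], -1], [[-245, -56, 0], [0, 0, 0.42], -1], [[-285, -70, 0], [0, 0, 0.49], -1], [[-325, -85, 0], [0, 0, 0.56], -1]]'

```text
t: 2.68
ee_pos: [0.4963, 0.4215, 0.5093]
tcp_rot: [3.141, -0.0, 2.231]
force: [1.5, 0.5, 0.2]
width: 0.0004
gripper_force: 0.0
```

Request:
arm_command --commands '[[[-40, -14, 0], [0, 0, 0.07], -1], [[-80, -29, 0], [0, 0, 0.14], -1], [[-119, -43, 0], [0, 0, 0.21], -1], [[-159, -57, 0], [0, 0, 0.28], -1], [[-199, -72, 0], [0, 0, 0.35], -1], [[-239, -86, 0], [0, 0, 0.42], -1], [[-278, -100, 0], [0, 0, 0.5], -1], [[-318, -115, 0], [0, 0, 0.58], -1]]'

```text
t: 3.35
ee_pos: [0.5989, 0.1043, 0.5095]
tcp_rot: [3.141, -0.0, 1.65]
force: [0.3, 0.6, 0.4]
width: -0.0004
gripper_force: 0.0
```

Request:
arm_command --commands '[[[-21, -6, 35], [0, 0, 0.01], -1], [[-41, -13, 70], [0, 0, 0.02], -1], [[-62, -19, 106], [0, 0, 0.03], -1], [[-83, -26, 142], [0, 0, 0.04], -1], [[-104, -32, 178], [0, 0, 0.05], -1], [[-124, -38, 214], [0, 0, 0.06], -1], [[-145, -45, 250], [0, 0, 0.07], -1], [[-166, -51, 285], [0, 0, 0.08], -1]]'

```text
t: 4.02
ee_pos: [0.5612, -0.0633, 0.2243]
tcp_rot: [3.141, -0.0, 1.574]
force: [1.9, -0.1, -1.3]
width: -0.0001
gripper_force: 0.0
```

```bash
python3 - <<'E'
from h import *
np.set_printoptions(precision=4,suppress=True)
s=env.sense(); print(s["ee_pos"],s["tcp_rot"],s["force"])
f=env.grab_frame("wrist"); save(f,"w1"); c=cloud(f); print(f["eye"])
for l in["power_key_top","lamp_key_top","picture_key_top"]:
    for q in env.find_in(f,l)[:2]: print(l,q["conf"],q["uv"],world(f,q["uv"],.038))
E
```

```text
[ 0.5612 -0.0633  0.2243] [ 3.141  -0.0002  1.5738] [ 1.9433 -0.0686 -1.2508]
[0.5608 0.0112 0.3584]
power_key_top 0.65 [314.5, 176.7] [ 0.5593 -0.063   0.038 ]
lamp_key_top 0.62 [312.4, 206.8] [ 0.557  -0.0974  0.038 ]
lamp_key_top 0.42 [403.4, 281.5] [ 0.6667 -0.1922  0.038 ]
picture_key_top 0.65 [317.2, 237.1] [ 0.5625 -0.1341  0.038 ]
```

View pics/w1.png

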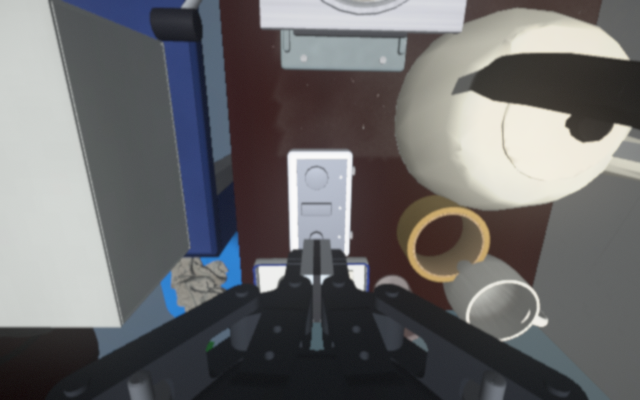

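Request:
arm_command --commands '[[[0, -1, 38], [0, 0, 0], -1], [[0, -1, 76], [0, 0, 0], -1], [[0, -1, 114], [0, 0, 0], -1], [[-1, -1, 150], [0, 0, 0], -1], [[-1, -1, 170], [0, 0, 0], -1], [[-1, -1, 174], [0, 0, 0], -1], [[-1, -1, 174], [0, 0, 0], -1], [[-1, -1, 174], [0, 0, 0], -1]]'

```text
t: 4.88
ee_pos: [0.5629, -0.0631, 0.0536]
tcp_rot: [3.138, -0.0, 1.575]
force: [0.0, -0.7, 0.1]
width: 0.0001
gripper_force: 0.0
```

Request:
arm_command --commands '[[[0, 0, 1], [0, 0, 0], -1], [[0, 0, 3], [0, 0, 0], -1], [[0, 0, 5], [0, 0, 0], -1], [[0, 0, 7], [0, 0, 0], -1], [[0, 0, 8], [0, 0, 0], -1], [[0, 0, 8], [0, 0, 0], -1], [[0, 0, 8], [0, 0, 0], -1], [[0, 0, 8], [0, 0, 0], -1]]'

```text
t: 5.55
ee_pos: [0.5615, -0.0635, 0.044]
tcp_rot: [3.14, -0.0, 1.574]
force: [3.0, 1.1, 2.5]
width: 0.0002
gripper_force: 1.5
```

Request:
arm_command --commands '[[[0, 0, 1], [0, 0, 0], -1], [[0, 0, 2], [0, 0, 0], -1], [[0, 0, 3], [0, 0, 0], -1], [[0, 0, 3], [0, 0, 0], -1], [[0, 0, 3], [0, 0, 0], -1], [[0, 0, 3], [0, 0, 0], -1], [[0, 0, 3], [0, 0, 0], -1], [[0, 0, 3], [0, 0, 0], -1]]'

```text
t: 6.22
ee_pos: [0.5616, -0.0635, 0.0414]
tcp_rot: [3.14, -0.0, 1.574]
force: [0.7, 1.6, 10.5]
width: 0.0002
gripper_force: 5.2
```

```bash
python3 - <<'E'
from h import *
for i in range(4):
    env.grab_frame("wrist"); s=env.sense(); print(np.round(s["ee_pos"],4),np.round(s["force"],2))
E
```

```text
[ 0.5616 -0.0635  0.0414] [0.82 1.68 9.28]
[ 0.5616 -0.0635  0.0414] [-0.49  1.35 10.38]
[ 0.5616 -0.0635  0.0414] [ 1.21  1.3  10.56]
[ 0.5616 -0.0635  0.0414] [ 0.1   1.13 10.84]
```

Request:
arm_command --commands '[[[0, 0, -10], [0, 0, 0], -1], [[0, 0, -20], [0, 0, 0], -1], [[-12, -0.5, -20], [0, 0, 0], -1], [[-24, -0.5, -20], [0, 0, 0], -1], [[-36, -0.5, -20], [0, 0, 0], -1], [[-36, -0.5, -20], [0, 0, 0], -1], [[-36, -0.5, -15], [0, 0, 0], -1], [[-36, -0.5, -10], [0, 0, 0], -1]]'

```text
t: 7.08
ee_pos: [0.5602, -0.0996, 0.05]
tcp_rot: [-3.141, -0.0, 1.573]
force: [-0.6, 0.1, 0.0]
width: -0.0001
gripper_force: 0.0
```

Request:
arm_command --commands '[[[0, 0, 3], [0, 0, 0], -1], [[0, 0, 6], [0, 0, 0], -1], [[0, 0, 8], [0, 0, 0], -1], [[0, 0, 9], [0, 0, 0], -1], [[0, 0, 10], [0, 0, 0], -1], [[0, 0, 10], [0, 0, 0], -1], [[0, 0, 10], [0, 0, 0], -1], [[0, 0, 10], [0, 0, 0], -1]]'

```text
t: 7.75
ee_pos: [0.5599, -0.0989, 0.0414]
tcp_rot: [-3.14, -0.001, 1.574]
force: [-4.7, 2.3, 13.6]
width: 0.0
gripper_force: 6.2
```

Lamp key bottomed (13.6 N). Next the picture key.

Request:
arm_command --commands '[[[0, 0, -10], [0, 0, 0], -1], [[0, 0, -20], [0, 0, 0], -1], [[-12, 0.5, -20], [0, 0, 0], -1], [[-24, 0.5, -20], [0, 0, 0], -1], [[-36, 0.5, -20], [0, 0, 0], -1], [[-36, 0.5, -20], [0, 0, 0], -1], [[-36, 0.5, -15], [0, 0, 0], -1], [[-36, 0.5, -10], [0, 0, 0], -1]]'

```text
t: 8.42
ee_pos: [0.5609, -0.1356, 0.05]
tcp_rot: [-3.141, -0.0, 1.573]
force: [0.3, -0.5, 0.2]
width: -0.0001
gripper_force: 0.0
```

Request:
arm_command --commands '[[[0, 0, 3], [0, 0, 0], -1], [[0, 0, 6], [0, 0, 0], -1], [[0, 0, 8], [0, 0, 0], -1], [[0, 0, 9], [0, 0, 0], -1], [[0, 0, 10], [0, 0, 0], -1], [[0, 0, 10], [0, 0, 0], -1], [[0, 0, 10], [0, 0, 0], -1], [[0, 0, 10], [0, 0, 0], -1]]'

```text
t: 9.08
ee_pos: [0.5606, -0.1348, 0.0414]
tcp_rot: [-3.14, -0.001, 1.574]
force: [-5.1, 2.2, 12.1]
width: -0.0
gripper_force: 6.1
```

Request:
arm_command --commands '[[[0, 0, -40], [0, 0, 0], -1], [[0, 0, -80], [0, 0, 0], -1], [[10, -5, -115], [0, 0, 0], -1], [[40, -22, -124], [0, 0, 0], -1], [[73, -40, -124], [0, 0, 0], -1], [[106, -58, -124], [0, 0, 0.01], -1], [[135, -74, -124], [0, 0, 0.02], -1], [[145, -79, -124], [0, 0, 0.02], -1]]'

```text
t: 9.75
ee_pos: [0.479, 0.014, 0.1643]
tcp_rot: [-3.14, -0.002, 1.559]
force: [-0.3, -0.5, -0.3]
width: 0.0
gripper_force: 0.0
```

```bash
python3 - <<'E'
from h import *
f=env.grab_frame("wrist"); s=env.sense(); print(np.round(s["ee_pos"],4),s["tcp_rot"],np.round(s["force"],2))
save(f,"w2"); c=cloud(f)
m=np.all((c>[.462,.03,.14])&(c<[.50,.09,.2]),-1); p=c[m]; print(m.sum()); 
if m.any(): print(p.min(0),p.max(0),p.mean(0))
for l in["lever_grip"]:
    for q in env.find_in(f,l)[:2]: print(l,q["conf"],q["uv"],world(f,q["uv"]))
E
```

```text
[0.4793 0.0142 0.1643] [-3.13957707e+00 -2.41076181e-03  1.56016359e+00] [-0.67  1.94 -0.98]
2495
[0.47028485 0.04693308 0.14004773] [0.49442023 0.07723469 0.17626543] [0.48230865 0.0585144  0.16833918]
lever_grip 0.92 [323.9, 149.3] [0.4831893  0.06802578 0.15203882]
```

View pics/w2.png

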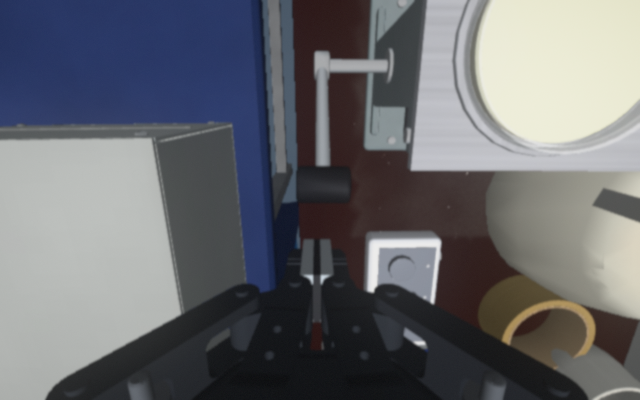

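Request:
arm_command --commands '[[[14, 2, 0], [0, 0, 0], -1], [[22, 3, 0], [0, 0, 0], -1], [[32, 3, -1], [0, 0, 0], -1], [[44, 3, -3], [0, 0, 0], -1], [[56, 3, -5], [0, 0, 0], -1], [[68, 3, -7], [0, 0, 0], -1], [[78, 3, -8], [0, 0, 0], -1], [[84, 3, -8], [0, 0, 0], -1]]'

```text
t: 10.52
ee_pos: [0.4868, 0.0934, 0.173]
tcp_rot: [3.141, 0.0, 1.554]
force: [0.2, -2.2, 2.6]
width: -0.0001
gripper_force: 1.4
```

```bash
cat > lev.py <<'E'
from h import *
np.set_printoptions(precision=4,suppress=True)
env.grab_frame("wrist")
f=env.grab_frame("wrist"); s=env.sense(); print(s["t"],np.round(s["ee_pos"],4),s["tcp_rot"],np.round(s["force"],2))
import sys; save(f,sys.argv[1])
for nm,c in(("w",cloud(f)),("t",cloud(env.grab_frame("top")))):
    m=np.all((c>[.464,.085,.155])&(c<[.50,.15,.21]),-1); p=c[m]
    if m.any(): print(nm,m.sum(),p.min(0),p.max(0),p.mean(0)); np.save(nm+"_g.npy",p)
    q=c[np.all((c>[.466,.09,.09])&(c<[.50,.15,.165]),-1)]
    if len(q)>20:
        z=q[:,2]
        for a in np.arange(.09,.165,.015):
            k=(z>=a)&(z<a+.015)
            if k.sum()>5: print("  rod",round(a,3),k.sum(),q[k].mean(0),q[k].max(0)[1])
E
python3 lev.py w3
```

```text
10.6167 [0.4866 0.0936 0.1727] [3.1406 0.0001 1.5548] [ 1.79 -2.64  2.03]
w 4439 [0.4653 0.085  0.1553] [0.5    0.1227 0.21  ] [0.4848 0.1096 0.1931]
  rod 0.09 52 [0.4838 0.1167 0.0975] 0.11779645206372971
  rod 0.105 61 [0.4836 0.1167 0.1127] 0.1177301061631695
  rod 0.12 78 [0.4836 0.1167 0.1278] 0.11767955008762349
  rod 0.135 96 [0.4837 0.1167 0.1428] 0.11772090555801226
  rod 0.15 125 [0.4836 0.1166 0.1577] 0.11788415544872219
```

View pics/w3.png

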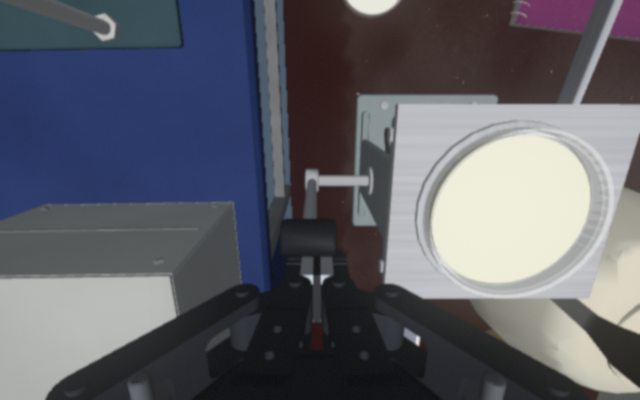

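Request:
arm_command --commands '[[[1, 0, 0], [0, 0, 0], -1], [[2, -1, 0], [0, 0, 0], -1], [[4, -2, 0], [0, 0, 0], -1], [[5, -2, 0], [0, 0, 0], -1], [[6, -2, 0], [0, 0, 0], -1], [[7, -2, 0], [0, 0, 0], -1], [[8, -2, 0], [0, 0, 0], -1], [[8, -2, 0], [0, 0, 0], -1]]'

```text
t: 11.33
ee_pos: [0.484, 0.1014, 0.1727]
tcp_rot: [-3.141, -0.0, 1.554]
force: [0.1, -2.1, 2.0]
width: -0.0002
gripper_force: 1.3
```

```bash
cat >> lev.py <<'E'
c=cloud(f)
q=c[np.all((c>[.466,.095,.09])&(c<[.50,.15,.165]),-1)]
k=q[q[:,1]>.10]; b=np.polyfit(k[:,2],k[:,1],1); print("rod slope",b, "tilt",.6+np.arctan(b[0]), np.std(k[:,1]-np.polyval(b,k[:,2])))
p=c[np.all((c>[.645,.18,.08])&(c<[.67,.31,.16]),-1)]; print("bar",len(p))
if len(p)>50:
    y=p[:,1]; b=np.polyfit(y,p[:,2],1); print("bar fit all",b,"y",y.min(),y.max())
    ys=[];zs=[]
    for a in np.arange(y.min(),y.max(),.01):
        k=(y>=a)&(y<a+.01)
        if k.sum()>8: ys.append(y[k].mean()); zs.append(np.percentile(p[k,2],80))
    b=np.polyfit(ys,zs,1); print("bar top",b,"elev",np.arctan(b[0]))
E
python3 lev.py w4
```

```text
11.4333 [0.484  0.1012 0.1727] [-3.1413 -0.      1.554 ] [-0.67 -1.87  1.17]
w 4446 [0.464  0.0888 0.1552] [0.5    0.1295 0.21  ] [0.4835 0.116  0.1936]
  rod 0.09 38 [0.4836 0.1179 0.0976] 0.11883526519229598
  rod 0.105 49 [0.4837 0.1189 0.1121] 0.12004809425339151
  rod 0.12 60 [0.4834 0.1198 0.1273] 0.12094820662325695
  rod 0.135 82 [0.4835 0.1208 0.1429] 0.12192966648846129
  rod 0.15 95 [0.4836 0.1217 0.1576] 0.12289980723770969
rod slope [0.0632 0.1118] tilt 0.6631185821571128 0.0007328816780736052
bar 2442
bar fit all [0.2022 0.0613] y 0.18001038979850412 0.23255491620755125
bar top [0.1054 0.0852] elev 0.10500173340323873
```

```bash
python3 - <<'E'
from h import *
from scipy.stats import theilslopes
from scipy.optimize import least_squares
C0={"T":np.load("top_c.npy"),"S":np.load("scene_c.npy"),"T2":cloud(env.grab_frame("top")),"S2":cloud(env.grab_frame("scene"))}
for n,c in C0.items():
    p=c[np.all((c>[.65,.18,.085])&(c<[.67,.315,.16]),-1)]
    r=theilslopes(p[:,2],p[:,1]); print(n,"bar",len(p),np.round(r[:4],4),"a",round(np.arctan(r[0]),4))
    p=c[np.all((c>[.57,.31,.132])&(c<[.612,.365,.16]),-1)]
    f=least_squares(lambda v:v[0]+v[1]*(p[:,1]-.335)-p[:,2],[.14,.2],loss="soft_l1",f_scale=.002).x
    # top face of box 15 mm above optical axis (if 30 is height): perpendicular distance of face from hinge
    a=np.arctan(f[1]); d=(f[0]-.08)*np.cos(a)-(.335-.1123)*np.sin(a); print("   camtop",len(p),f,"a",a,"offset of face",d)
E
```

```text
T bar 184 [0.2202 0.06   0.2041 0.2353] a 0.2167
   camtop 306 [0.14251708 0.228787  ] a 0.22491602883375478 offset of face 0.011274893125750578
S bar 114 [0.2166 0.062  0.2021 0.2311] a 0.2133
   camtop 258 [0.14302834 0.1333296 ] a 0.13254786621300466 offset of face 0.03304342726977783
T2 bar 183 [0.2142 0.0617 0.1995 0.2294] a 0.211
   camtop 309 [0.1425555  0.22459264] a 0.22092668063801194 offset of face 0.01223396087278223
S2 bar 115 [0.2092 0.064  0.194  0.2219] a 0.2062
   camtop 259 [0.14290899 0.15290381] a 0.15172864107219183 offset of face 0.02852577563120521
```

Request:
arm_command --commands '[[[0.5, 0, 0], [0, 0, 0], -1], [[1, 0, 0], [0, 0, 0], -1], [[1.5, 0, 0], [0, 0, 0], -1], [[1.7, 0, 0], [0, 0, 0], -1], [[1.7, 0, 0], [0, 0, 0], -1], [[1.7, 0, 0], [0, 0, 0], -1], [[1.7, 0, 0], [0, 0, 0], -1], [[1.7, 0, 0], [0, 0, 0], -1]]'

```text
t: 12.25
ee_pos: [0.4841, 0.1028, 0.1726]
tcp_rot: [-3.141, 0.0, 1.554]
force: [-0.9, -2.9, 1.6]
width: -0.0001
gripper_force: 1.3
```

```bash
python3 lev.py w5 | head -8
```

```text
12.35 [0.4841 0.1028 0.1726] [-3.1414  0.      1.5538] [-0.94 -2.99  2.19]
w 4412 [0.4641 0.0913 0.155 ] [0.4999 0.1311 0.21  ] [0.4836 0.1176 0.1935]
  rod 0.09 37 [0.4834 0.1182 0.0977] 0.11928082938855877
  rod 0.105 49 [0.4837 0.1194 0.1131] 0.1206136056190296
  rod 0.12 54 [0.4835 0.1205 0.1275] 0.1219431850964021
  rod 0.135 76 [0.4835 0.1217 0.1427] 0.12293760338097895
  rod 0.15 89 [0.4836 0.1229 0.1574] 0.12421418150937347
rod slope [0.0797 0.1104] tilt 0.6795590508780268 0.0007107201709206143
```

```bash
python3 -c "
from plant import env
print(env.sign_off())"
```

```text
the job is handed in; nothing more can be done
None
```

I pressed the power, lamp and picture keys in that order, each to its stop by wrist force (10–14 N). I then pushed the lever until its rod measured a mirror tilt of 0.68 rad, the angle worked out from a camera-arm elevation of about 0.21 rad. I handed in with the closed fingers holding it there (pushed, not pinched). I didn't get to see the camera's own view of the cross.

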